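# Clean the length stop, draw its arm to the set mark and hold it

## Task

Wipe the three loose metal chips off the plate of the length-stop fixture into its trough with the pine block held in the gripper (do not touch the chips with the fingers), then lay the block flat on the bench clear of the fixture. Then squeeze the lock button on the head of the telescoping stop arm, draw the arm out until its index stands at the scale mark where the clip is set, and finish while still squeezing and holding it there against its return spring; leave the clip and the other things where they are.

Things in the scene. Friction and masses are not known exactly. Their poses are not given: they have to be found in the camera images.
- stop_fixture: Length-stop fixture, fixed on the right bench, about 178 (x) x 250 (y) mm, turned up to 0.2 rad; origin on the bench. In its frame: plate x -78 to +56 mm, y -110 to +100 mm, bare top 24 mm up; white scale strip flush along the front (x below -61 mm); chip trough along the left (+y) end; telescoping arm over the front edge (-x, robot side).
- trough (a point): Middle of the trough's floor. Open chip trough at the plate's left end: fixture y from +100 to +138 mm, x from -76 to +54 mm, floor at 3 mm, rim 20 mm above the bench (4 mm lower than the plate top, so the block can pass over it).
- sleeve (a point): Middle of the sleeve's top, 75 mm above the bench. The sleeve spans fixture y -110 to -34 mm, x -110 to -76 mm; the arm slides out of it to +y and its bar stands out up to 22 mm at the other end. A small strap on its front, y -54 to -44 mm, and the latch tooth next to it reach to x = -124 mm.
- stop_arm (a joint): Extension of the telescoping arm, m: 0 fully in (start), grows as it is drawn out along the fixture's +y, end stop at 0.075. A return spring pulls it in (2.4 N at 0, 5 N at 0.065). Latched at 0 (some 1 mm play) unless the lock button is pressed more than 4 mm; beyond 0.016 nothing holds it out: let go, it springs back to 0.016, where the latch tooth meets the strap.
- head (a point): Centre of the arm's head, 64 mm above the bench, moves with it: dark block 30 (fixture x) x 44 (y) x 44 (z) mm, 34 to 78 mm above the bench; in the fixture frame x = -93 mm, y = -8 mm + extension. Grasp from above, fingers closing along the fixture's x: one on the lock button, one on the plain face behind; 37 mm over the released button, 31 mm pressed.
- lock_button: Grey ribbed push button in the front (-x) face of the head, 20 (y) x 24 (z) mm, its middle 60 mm above the bench, 7 mm proud; pushed in along the fixture's +x, travel 5.8 mm, 3.5 N to start, 7.6 N fully in; springs back out. It carries the latch tongue that runs under the strap. Origin: on the head's axis, 30 mm above the bench.
- index (a point): Tip of the index, a 3 mm wide steel finger that stands out from the head's +x face, 33.5 mm above the bench, over the scale; its y is the head's y.
- set_clip (a joint): Where the clip is set on the scale, m: the arm extension at which the index stands exactly over the clip's middle ridge (scale marks every 5 mm, long ones every 10 mm, first mark = extension 0). Stiff (5 N), to be left where it is.
- clip_edge (a point): Middle of the clip's ridge on top of the clip, a small dark steel rider 13 x 9 mm on the scale, top 31 mm above the bench; the index passes over it.
- chip_0: Coarse curled steel chip, C-shaped, about 13 x 10 mm in plan, 8 mm high, on the plate; origin at its underside. All three chips start with their origins at fixture x from -38 to +34 mm, y from -10 to +50 mm.
- chip_1: Second chip, as chip_0.
- chip_2: Third chip, as chip_0.
- scraper_block: Pine block 45 (x) x 124 (y) x 43 (z) mm, about 0.14 kg, lying on the left bench; origin at the centre of its underside. Grasp it across its 45 mm (own x). A low black case lies between it and the fixture, and behind the case, from x = 0.6 m on, stands a tall computer frame: carry it across in front of that (straight, not in a wide arc), above 0.1 m.
- alu_blank: Bystander: sawn aluminium blank 50 x 82 x 30 mm to the right of the fixture, leave alone.
- jar: Bystander: plastic jar with black lid, 58 mm diameter, 77 mm high, right of the fixture, leave alone.
- insert_box: Bystander: grey box 41 x 70 x 20 mm left of the pine block, leave alone.
Things that resemble listed ones, but are neither listed nor needed, are in the scene too. Leave any turquoise look-alike of the scraper_block alone.

How it is judged:
By the outcome, as a careful person would: the job done as asked, in the order asked, and still so for the second after the job is handed in, while the arm keeps its last pose, push and grip.
It also fails if it takes over 59 s, if anything falls off the work surface, if the arm or the gripper's body presses on something with over 40 N, if the wrist force passes 120 N, or if a joint passes its speed limit or range.

## Robot

A 7-joint arm with a two-finger parallel gripper is mounted at the origin on a cart in front of the work surface, level with it; the furniture and walls round the work are solid. World frame = base frame: x ahead of the robot, y to its left, z up, the work surface at z = 0. Lengths are in m, angles in rad, forces in N, time in s.
With the tool pointing down it reaches from about 0.4 to 0.875 m from the base axis. Payload 19.3 kg.
Tool frame: the origin (TCP) lies at the very end of the fingers, on their centre line; the grasp point (between the pads) lies 19 mm behind it; z points along the fingers, y is the line along which they close (so a half turn about z gives the same grasp; the last joint's range is limited). The gripper opens to 85 mm and grips with 20 to 120 N. Pads are 22 mm wide; open, the fingers measure 114 mm over their backs; the gripper's body (76 mm by 85 mm) begins 54 mm behind the grasp point. The pads swing forward as they close: fully open they stand 13 mm farther back than shut.
Start: joints at [-1.294, 0.521, -0.036, 1.599, 0.021, 1.021, -0.113], TCP at [0.212, 0.588, 0.231] pointing down, gripper open.
Joint ranges: [-2.91, 2.91], [-0.3, 2.13], [-1.5, 1.42], [0.17, 2.43], [-1.26, 4.41], [0.16, 1.93], [-2.52, 2.52]. Speed limits (rad/s): [1.89, 1.89, 2.39, 2.39, 3.01, 3.01, 3.01].

## Interface

Orientations are given as [roll, pitch, yaw] about the fixed x, y, z axes, in that order (R = Rz(yaw) Ry(pitch) Rx(roll)).
In Python, from workcell import bot gives the robot as it stands.
- The arm moves only by the shell command python3 -m crank 'ROWS' [FORCE]. ROWS is a JSON object of lists of equal length, an entry for each row: "travel": the shift along the world's x, y, z in cm, a list of three; "turn": the turn, a rotation vector about the world's x, y, z in degrees, a list of three; "gripper": the closure, from 0 (fully open) to 1 (shut). A call has exactly 5 rows; each row is the pose to reach, as a shift and turn from the pose commanded when the call began; what a row does not reach only later rows make up. A row lasts 1/10 s, in which the tool goes at most 50 mm and 8.59 degrees, less where a joint would pass 70% of its speed; a pose out of reach is approached as far as the arm can. A call with a gripper value outside its range is refused whole. The fingers move at their own pace and stop on an object; FORCE is the grip in N (left out, the last holds). Time passes only in rows, so rows that repeat a pose let the fingers close, or fill a call up. It gives the time, the measured TCP pose, the force, the opening and the grip force at its end, in the units of the state.
- bot.observe(): the state, without advancing time (a new reading comes with each control period).
- bot.grab_frame(name): name is "scene" or "side" or "wrist"; returns a dict with "pixels" (480x640x3 uint8, red, green, blue), "fx", "fy", "cx", "cy" (pixels), "dist" ([k1, k2, p1, p2, k3] as OpenCV has them; the pictures are not rectified), "extrinsics" (4x4, takes a point from world to camera coordinates). Camera axes: x right, y down, z forward; pixel columns grow to the right and rows downward; lengths in m; the calibration is good to about 2 mm. A picture is of the moment at which its call begins. There is no depth.
- bot.job_done(): hands the job in; it is judged then, once.
The state is a dict: "clock": time; "qpos": joint angles; "qd": joint speeds; "joint_efforts": joint torques, N m; "position": TCP position; "tool_rot": TCP orientation; "force": force on the tool from outside, world axes, zero at the start; "moment": the same for the moment, N m; "grip_width": finger opening in m; "finger_force": force on a finger pad.
Only numpy, scipy, OpenCV 4.12 (cv2) and the standard library are available. Lean on these libraries where they do the work, as an engineer would, in place of code of your own. Each camera call takes 0.05 s, during which the arm holds its last target. There are 200 camera calls.

## Working session

There is one attempt and no reset: what is moved stays moved. The work goes in short steps, Python scripts to look and compute and a shell command to move; the robot and the scene stay as the last step left them, time stands still between calls to the robot, and variables do not carry over. Pictures are saved under pics/ and viewed, at most 10 in all, crops included, and the job is handed in when it is done.

```bash
mkdir -p pics; cat > h.py <<'E'
import numpy as np, cv2
from workcell import bot
def grab(n):
    f=bot.grab_frame(n); f['K']=np.array([[f['fx'],0,f['cx']],[0,f['fy'],f['cy']],[0,0,1.]]); f['E']=np.array(f['extrinsics']); f['d']=np.array(f['dist'],float); return f
def ray(f,uv):
    p=cv2.undistortPoints(np.array(uv,float).reshape(-1,1,2),f['K'],f['d']).reshape(-1,2)
    R=f['E'][:3,:3]; c=-R.T@f['E'][:3,3]
    return c,np.c_[p,np.ones(len(p))]@R
def onz(f,uv,z):
    c,d=ray(f,uv); return c+d*((z-c[2])/d[:,2])[:,None]
def proj(f,P):
    return cv2.projectPoints(np.array(P,float).reshape(-1,1,3),cv2.Rodrigues(f['E'][:3,:3])[0],f['E'][:3,3],f['K'],f['d'])[0].reshape(-1,2)
def tri(f1,u1,f2,u2):
    out=[]
    c1,D1=ray(f1,u1);c2,D2=ray(f2,u2)
    for a,b in zip(D1,D2):
        s=np.linalg.lstsq(np.c_[a,-b],c2-c1,rcond=None)[0]; p,q=c1+s[0]*a,c2+s[1]*b
        out.append(np.r_[(p+q)/2,np.linalg.norm(p-q)])
    return np.array(out)
def save(n,im): cv2.imwrite('pics/'+n,cv2.cvtColor(im,cv2.COLOR_RGB2BGR))
E
python3 - <<'E'
from h import *
import pickle
F={n:grab(n) for n in('scene','side','wrist')}
pickle.dump(F,open('F0.pkl','wb'))
for n in F: save(n+'0.png',F[n]['pixels'])
for n in F: E=F[n]['E'];print(n,-E[:3,:3].T@E[:3,3],E[2,:3],F[n]['fx'])
o=bot.observe();print(o)
E
```

```text
scene [-0.04573766  1.23930164  1.05020394] [ 0.33199266 -0.72194697 -0.6071025 ] 459.0714628166231
side [-0.79338848 -0.47853147  1.31355531] [ 0.69409025  0.28589929 -0.66068171] 515.1295138543643
wrist [0.1377417  0.61432786 0.37407545] [ 0.29296312 -0.10687681 -0.95013155] 333.6806464523078
{'clock': 0.15, 'qpos': array([-1.29424413,  0.52184652, -0.03630304,  1.59984514,  0.0212189 ,
        1.02108723, -0.1127962 ]), 'qd': array([-0.0004567 , -0.00260523,  0.00130707, -0.00377268, -0.0006861 ,
       -0.00099536, -0.00047134]), 'joint_efforts': array([ 1.34080465e-04, -9.27383351e+01,  1.97941236e+00, -3.70058870e+01,
        1.78213668e-02,  6.44574291e-03,  2.32022290e-05]), 'position': array([0.21236898, 0.58756694, 0.23088871]), 'tool_rot': array([-3.14079566e+00,  8.04073336e-05,  2.79482013e+00]), 'force': array([0.08659425, 0.26156671, 0.55698314]), 'moment': array([0.03209102, 0.03912892, 0.08131799]), 'finger_force': 0.0, 'grip_width': 0.08584933204003209}
```

View pics/scene0.png

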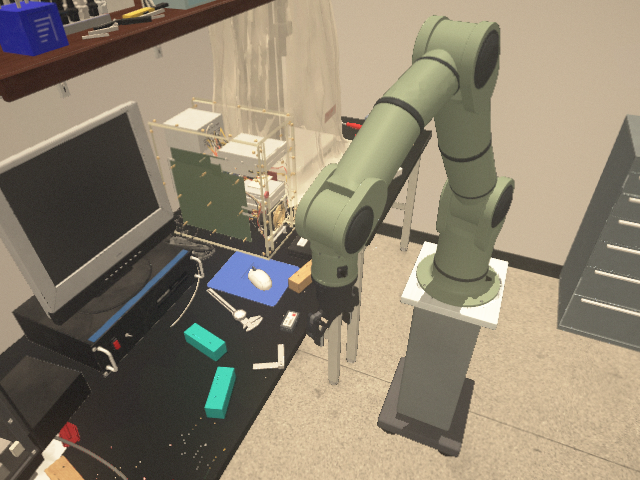

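View pics/side0.png

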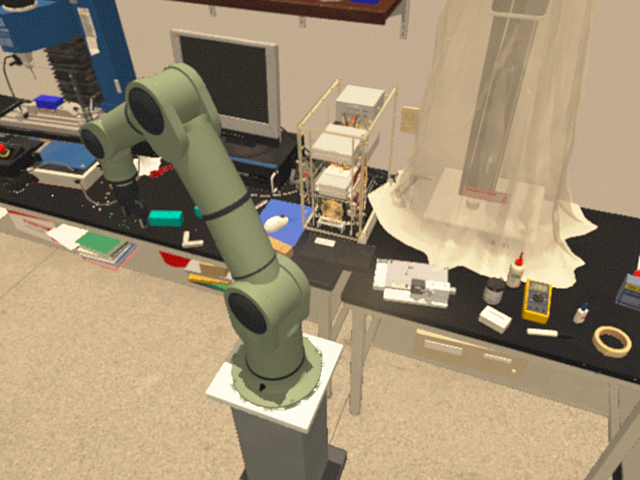

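Scene: pine block at about (301,277), partly behind the gripper, with turquoise look-alikes at (205,342) and (220,392). Side: pine block at about (281,247), fixture at (412,283), jar at (493,290).

```bash
python3 - <<'E'
from h import *
import pickle
F=pickle.load(open('F0.pkl','rb'))
print(onz(F['scene'],[(303,277)],.043),onz(F['side'],[(281,247),(285,250)],.043))
print(onz(F['side'],[(376,262),(375,288),(450,268),(446,305),(412,283),(430,287)],.03))
print(onz(F['side'],[(493,300),(494,322)],.0))
f=F['wrist']; o=bot.observe()
from scipy.spatial.transform import Rotation as R
T=np.eye(4);T[:3,:3]=R.from_euler('xyz',o['tool_rot']).as_matrix();T[:3,3]=o['position']
print(np.linalg.inv(f['E']@T), T)
E
```

```text
[[0.45510723 0.24414882 0.043     ]] [[0.45175019 0.18837671 0.043     ]
 [0.44190916 0.16782717 0.043     ]]
[[ 0.50858738 -0.15812354  0.03      ]
 [ 0.38556223 -0.19135333  0.03      ]
 [ 0.56871046 -0.40953253  0.03      ]
 [ 0.3931806  -0.42937767  0.03      ]
 [ 0.45168343 -0.3026947   0.03      ]
 [ 0.45444146 -0.3638139   0.03      ]]
[[ 0.49769392 -0.56999032  0.        ]
 [ 0.40264679 -0.58500129  0.        ]]
[[-1.97733059e-05 -9.50157091e-01 -3.11771555e-01  7.92686201e-02]
 [ 9.99999981e-01  4.15226402e-05 -1.89967095e-04 -3.09303413e-04]
 [ 1.93444161e-04 -3.11771552e-01  9.50157072e-01 -1.43192915e-01]
 [ 0.00000000e+00  0.00000000e+00  0.00000000e+00  1.00000000e+00]] [[-9.40474509e-01  3.39864180e-01 -1.95248547e-04  2.12368981e-01]
 [ 3.39864226e-01  9.40474191e-01 -7.76879614e-04  5.87566941e-01]
 [-8.04073335e-05 -7.96993469e-04 -9.99999679e-01  2.30888712e-01]
 [ 0.00000000e+00  0.00000000e+00  0.00000000e+00  1.00000000e+00]]
```

```bash
python3 -m crank '{"travel":[[2.4,-3.5,0.5],[4.8,-7,1],[7.2,-10.5,1.5],[9.6,-14,2],[12,-17.5,2]],"turn":[[0,0,-7],[0,0,-14],[0,0,-21],[0,0,-28],[0,0,-35]],"gripper":[0,0,0,0,0]}'; python3 -m crank '{"travel":[[2.4,-3.5,0.5],[4.8,-7,1],[7.2,-10.5,1.5],[9.6,-14,2],[12,-17.5,2]],"turn":[[0,0,-7],[0,0,-14],[0,0,-21],[0,0,-28],[0,0,-35]],"gripper":[0,0,0,0,0]}'
python3 - <<'E'
from h import *
import pickle
F={n:grab(n) for n in('scene','side','wrist')}
pickle.dump(F,open('F1.pkl','wb'))
save('wrist1.png',F['wrist']['pixels'])
o=bot.observe();print(o['position'],o['tool_rot'],o['clock'],o['qpos'])
E
```

```text
clock: 0.65
position: [0.3333, 0.4114, 0.2518]
tool_rot: [3.141, -0.0, 2.179]
force: [0.5, 1.4, -0.3]
grip_width: 0.0851
finger_force: 0.0
clock: 1.15
position: [0.4533, 0.2363, 0.2719]
tool_rot: [3.141, -0.001, 1.568]
force: [-0.2, 0.2, -0.7]
grip_width: 0.0853
finger_force: 0.0
[0.45357082 0.23552836 0.2713411 ] [3.14128827e+00 5.54247536e-04 1.56801599e+00] 1.3 [-0.87645102  0.30862402  0.35718017  1.86201808 -0.12636609  0.99301134
 -0.46833809]
```

View pics/wrist1.png

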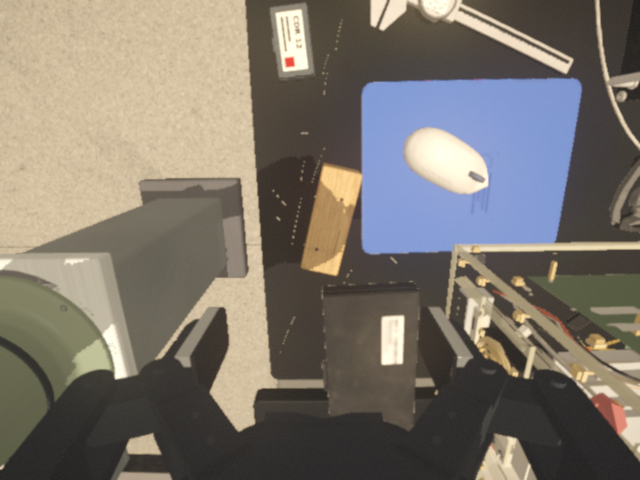

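Wrist view: the pine block spans px (325,165)–(340,275), tilted by about 15°, with the mouse mat to its right, the black case at (370,340) and the insert box at (292,40).

```bash
cat > blk.py <<'E'
from h import *
def mask(f):
    h=cv2.cvtColor(f['pixels'],cv2.COLOR_RGB2HSV)
    return cv2.morphologyEx(cv2.inRange(h,(8,75,80),(24,255,255)),cv2.MORPH_OPEN,np.ones((3,3)))
def comp(f,uv):
    n,l,s,c=cv2.connectedComponentsWithStats(mask(f)); 
    i=min((i for i in range(1,n) if s[i,4]>60),key=lambda i:np.hypot(*(c[i]-uv)))
    cn=max(cv2.findContours((l==i).astype(np.uint8),0,2)[0],key=len); return cn,s[i]
E
python3 - <<'E'
from blk import *
import pickle
F=pickle.load(open('F1.pkl','rb'))
f=F['wrist']
cn,s=comp(f,(332,220)); print(s)
cn=cn.reshape(-1,2)
for z in(.043,):
    P=onz(f,cn,z)[:,:2]; r=cv2.minAreaRect((P*1000).astype(np.float32)); print(z,r)
    hull=cv2.convexHull(cn); q=cv2.approxPolyDP(hull,8,True).reshape(-1,2);print(q.tolist(),onz(f,q,z).round(4).tolist())
for n,uv in(('side',(281,247)),('scene',(303,277))):
    c,s=comp(F[n],uv);h=cv2.approxPolyDP(cv2.convexHull(c),2,True).reshape(-1,2);print(n,s,h.tolist())
p=proj(F['side'],[[.40,.2,.043]]);print(p)
a=np.hstack([cv2.resize(F['side']['pixels'][190:290,220:320],(400,400)),cv2.resize(F['scene']['pixels'][220:320,250:350],(400,400))])
save('c1.png',a)
E
```

```text
[ 300  162   62  115 4575]
0.043 ((463.50567626953125, 217.24462890625), (130.37306213378906, 48.43037033081055), 77.25341796875)
[[323, 162], [361, 174], [336, 276], [300, 267]] [[0.4562, 0.2848, 0.043], [0.4979, 0.2715, 0.043], [0.4707, 0.1501, 0.043], [0.4275, 0.1622, 0.043]]
side [285 245   9  13  88] [[285, 245], [292, 248], [292, 256], [286, 256]]
scene [289 260  33  33 652] [[321, 264], [321, 273], [300, 292], [289, 288], [289, 278], [310, 260]]
[[272.10913785 255.30904664]]
```

View pics/c1.png

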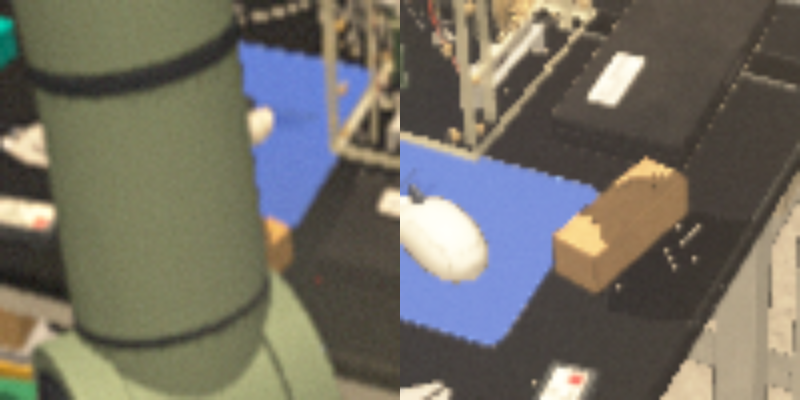

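The crop shows the pine block fully visible in scene (289–321, 260–292), with top corners at about (289,278), (311,260) and (321,264).

```bash
python3 - <<'E'
from h import *
import pickle
F=pickle.load(open('F1.pkl','rb'))
print(tri(F['wrist'],[(361,174),(336,275),(301,267)],F['scene'],[(289,278.5),(311,259.5),(321,264)]))
E
```

```text
[[0.49558982 0.27054317 0.04364578 0.0049105 ]
 [0.47045632 0.14941113 0.03921961 0.00103524]
 [0.42804738 0.16155625 0.04280898 0.00164676]]
```

```bash
python3 -m crank '{"travel":[[1,-1.8,-4],[1,-1.8,-8],[1,-1.8,-12],[1,-1.8,-16],[1,-1.8,-20]],"turn":[[0,0,-6],[0,0,-12.6],[0,0,-12.6],[0,0,-12.6],[0,0,-12.6]],"gripper":[0,0,0,0,0]}' 60; python3 -m crank '{"travel":[[0,0,-3],[0,0,-5],[0,0,-5.8],[0,0,-5.8],[0,0,-5.8]],"turn":[[0,0,0],[0,0,0],[0,0,0],[0,0,0],[0,0,0]],"gripper":[0,0,0,0,0.2]}' 60;python3 -m crank '{"travel":[[0,0,0],[0,0,0],[0,0,0],[0,0,0],[0,0,0]],"turn":[[0,0,0],[0,0,0],[0,0,0],[0,0,0],[0,0,0]],"gripper":[0.3,0.4,0.5,0.6,0.7]}' 60
```

```text
clock: 1.8
position: [0.4617, 0.2208, 0.0696]
tool_rot: [-3.141, -0.0, 1.355]
force: [0.7, 1.1, 0.2]
grip_width: 0.0854
finger_force: 0.0
clock: 2.3
position: [0.4627, 0.2203, 0.0141]
tool_rot: [3.141, -0.001, 1.354]
force: [0.1, -0.2, 0.3]
grip_width: 0.073
finger_force: 0.0
clock: 2.8
position: [0.4628, 0.2201, 0.0142]
tool_rot: [3.141, -0.001, 1.353]
force: [-2.5, 0.4, 14.0]
grip_width: 0.0444
finger_force: 60.5
```

```bash
python3 -m crank '{"travel":[[0,0,3],[0,0,8],[0,0,13],[0,-3,17],[0,-7,20]],"turn":[[0,0,0],[0,0,0],[0,0,0],[0,0,0],[0,0,0]],"gripper":[0.7,0.7,0.7,0.7,0.7]}' 60; python3 -m crank '{"travel":[[0,-4.5,1],[0,-9,2],[0,-13.5,3],[0,-18,3],[0,-22.5,3]],"turn":[[0,0,0],[0,0,0],[0,0,0],[0,0,0],[0,0,0]],"gripper":[0.7,0.7,0.7,0.7,0.7]}' 60;python3 -m crank '{"travel":[[-0.5,-4.5,0],[-1,-9,0],[-1,-13,0],[-1,-15,0],[-1,-15,0]],"turn":[[0,0,0],[0,0,0],[0,0,0],[0,0,0],[0,0,0]],"gripper":[0.7,0.7,0.7,0.7,0.7]}' 60
python3 - <<'E'
from h import *
import pickle
F={n:grab(n) for n in('scene','side','wrist')}
pickle.dump(F,open('F2.pkl','wb'))
save('wrist2.png',F['wrist']['pixels'])
o=bot.observe();print(o['position'],o['tool_rot'],o['clock'],o['qpos'],o['force'])
E
```

```text
clock: 3.3
position: [0.4626, 0.1504, 0.2159]
tool_rot: [3.14, -0.002, 1.356]
force: [2.0, -0.0, -1.5]
grip_width: 0.0439
finger_force: 62.7
clock: 3.8
position: [0.4621, -0.0768, 0.244]
tool_rot: [3.14, -0.001, 1.353]
force: [2.2, -0.5, -1.4]
grip_width: 0.0445
finger_force: 62.8
clock: 4.3
position: [0.4516, -0.2281, 0.2436]
tool_rot: [3.141, 0.001, 1.349]
force: [-0.1, -0.3, -1.6]
grip_width: 0.0444
finger_force: 62.8
[ 0.45237617 -0.22447922  0.24330336] [-3.14136404e+00 -5.44662541e-04  1.35352468e+00] 4.45 [-0.08294905  0.3585643   0.5532793   1.91773253 -0.23295139  0.92873075
  0.36532737] [-0.52947482  0.41599943 -1.96580203]
```

View pics/wrist2.png

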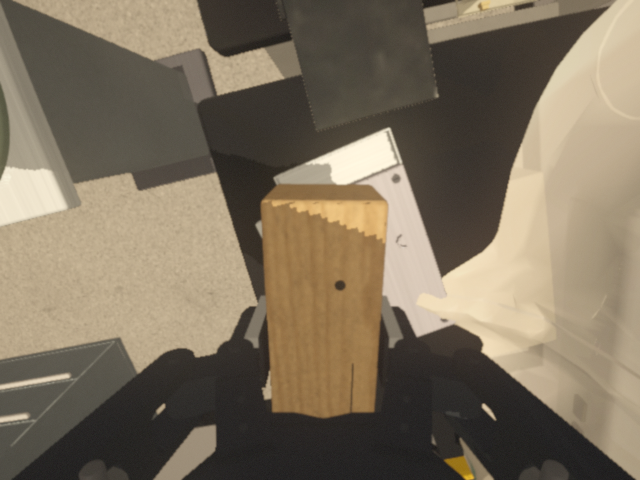

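Wrist view: the held block hides the fixture's middle. The trough end is visible at (330,160), the plate's rear corner is near (440,330), and a curtain stands behind it. I'll move toward -y so the fixture appears above the block.

```bash
python3 -m crank '{"travel":[[0,-4,1],[0,-8,2],[0,-12,2],[0,-13,2],[0,-13,2]],"turn":[[0,0,6],[0,0,12],[0,0,12],[0,0,12],[0,0,12]],"gripper":[0.7,0.7,0.7,0.7,0.7]}' 60
python3 - <<'E'
from h import *
import pickle
F={n:grab(n) for n in('scene','side','wrist')}
pickle.dump(F,open('F3.pkl','wb'))
save('wrist3.png',cv2.resize(F['wrist']['pixels'][:300,100:500],(800,600),interpolation=cv2.INTER_CUBIC))
o=bot.observe();print(o['position'],o['tool_rot'],o['clock'],o['qpos'],o['force'])
E
```

```text
clock: 4.95
position: [0.4523, -0.3556, 0.2631]
tool_rot: [-3.141, 0.0, 1.561]
force: [-0.7, 1.8, -1.8]
grip_width: 0.0441
finger_force: 62.8
[ 0.45301309 -0.35335699  0.26316011] [-3.14149167e+00 -9.77407417e-04  1.56448048e+00] 5.1 [ 0.19533526  0.45142912  0.51458787  1.719193   -0.25275458  1.03797694
  0.79024983] [ 0.78445926  0.59276157 -1.45630616]
```

View pics/wrist3.png

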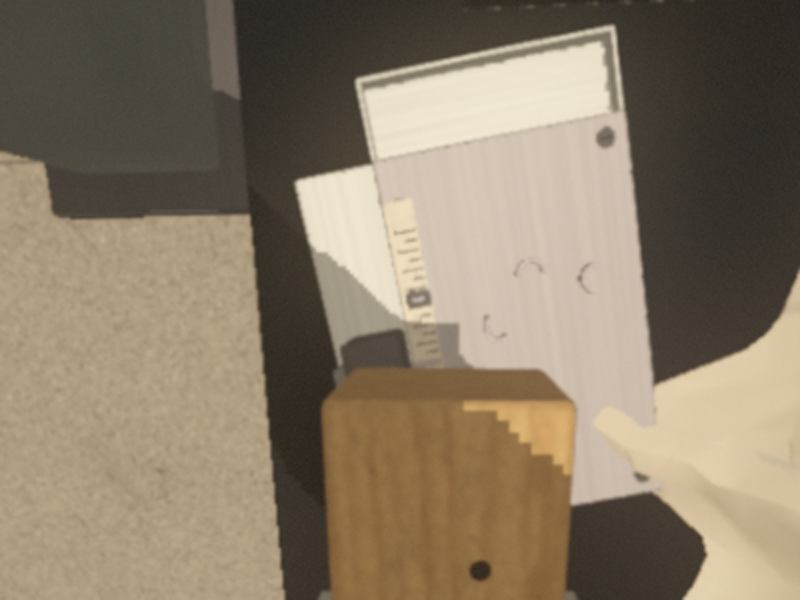

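Wrist view 3 (crop at 2x): trough outer corners at (357,80) and (613,27). Plate/trough edge runs (375,160)–(622,112), rear right plate corner at (655,487). Clip at (418,298), and chips at (529,267), (588,278) and (495,327).

```bash
python3 - <<'E'
from h import *
import pickle
F=pickle.load(open('F3.pkl','rb'));G=pickle.load(open('F2.pkl','rb'))
f=F['wrist'];g=G['wrist']
u=lambda X:np.array(X,float)/2+[100,0]
# refine F3 corners + track into F2 by template
px=u([(613,27),(605,137),(622,112),(588,278),(655,487)])
ini=np.array([(390,128),(396,178),(400,166),(401,240),(452,325)],float)
print(tri(f,px,g,ini).round(4))
pts=np.array([[-.076-.002,.138+.002,.020],[.054+.002,.140,.020],[-.078,.100,.024],[.056,.100,.024],[.056,-.110,.024]])
ip=u([(357,80),(613,27),(375,160),(622,112),(655,487)])
W=np.array([onz(f,[p],z)[0] for p,z in zip(ip,pts[:,2])])
A=pts[:,:2];B=W[:,:2];a0=A.mean(0);b0=B.mean(0)
H=(A-a0).T@(B-b0);th=np.arctan2(H[0,1]-H[1,0],H[0,0]+H[1,1])
Rm=np.array([[np.cos(th),-np.sin(th)],[np.sin(th),np.cos(th)]]);t=b0-Rm@a0
print('th',th,'t',t,'res mm',((B-(A@Rm.T+t))*1e3).round(1).tolist())
loc=lambda P:((P[:,:2]-t)@Rm*1e3).round(1)
print('chips',loc(onz(f,u([(529,267),(588,278),(495,327)]),.026)))
print('clip',loc(onz(f,u([(418,298)]),.031)))
print('curtain edges',loc(onz(f,u([(655,383),(595,415),(620,445),(660,485)]),.03)), loc(onz(f,u([(595,415)]),.06)))
np.savez('fix.npz',th=th,t=t)
E
```

```text
[[ 5.395e-01 -1.548e-01  1.990e-02  7.000e-04]
 [ 5.371e-01 -2.068e-01  2.370e-02  2.000e-04]
 [ 5.440e-01 -1.951e-01  2.490e-02  1.700e-03]
 [ 5.321e-01 -2.776e-01  2.300e-02  4.000e-04]
 [ 5.762e-01 -3.956e-01  3.300e-02  1.000e-04]]
th 0.16776597407407773 t [ 0.50778718 -0.30222118] res mm [[1.1, -1.4], [-0.5, 0.0], [2.8, -0.7], [-1.2, -0.7], [-2.2, 2.8]]
chips [[ -3.7  31.6]
 [ 27.3  20.4]
 [-26.8   3.2]]
clip [[-65.9  26.1]]
curtain edges [[  57.7  -42.6]
 [  22.   -55.1]
 [  34.5  -75.3]
 [  55.8 -103.9]] [[ 16.4 -47.8]]
```

```bash
python3 - <<'E'
from h import *
import pickle
F=pickle.load(open('F3.pkl','rb'));G=pickle.load(open('F2.pkl','rb'))
f=F['wrist'];g=G['wrist'];Z=np.load('fix.npz');th,t=Z['th'],Z['t'];c,s=np.cos(th),np.sin(th);Rm=np.array([[c,-s],[s,c]])
# fold tip: F2 patch match in F3
gf=cv2.cvtColor(f['pixels'],7);gg=cv2.cvtColor(g['pixels'],7)
m=cv2.getRotationMatrix2D((320,240),0,1)
for p in [(418,297),(417,304),(440,300),(424,292)]:
    print(p,gg[p[1],p[0]])
T=tri(f,[(397.5,205),(398.5,210),(427,193)],g,[(420,294),(416,302),(446,288)])
print(T.round(4),((T[:,:2]-t)@Rm*1e3).round(1))
a=cv2.resize(g['pixels'][220:370,380:530],(600,600),interpolation=2)
b=cv2.resize(f['pixels'][140:290,360:510],(600,600),interpolation=2)
save('fold.png',cv2.resize(np.hstack([a,b]),(800,400)))
E
```

```text
(418, 297) 213
(417, 304) 217
(440, 300) 225
(424, 292) 210
[[ 0.5434 -0.3524  0.0189  0.0047]
 [ 0.5383 -0.3551  0.0323  0.0024]
 [ 0.5662 -0.3328  0.0526  0.0037]] [[ 26.8 -55.5]
 [ 21.2 -57.3]
 [ 52.5 -39.9]]
```

View pics/fold.png

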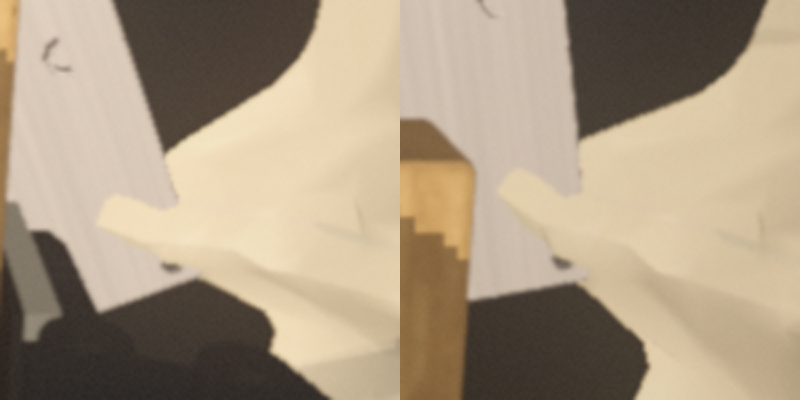

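Fold tip is at about F2 (417,304) and F3 (397,211), lying over the plate's rear right corner. It is roughly 1 cm above the plate at fixture (20,-56), so I'll start with a 12° slanted block to clear it and then square up.

```bash
cat > tgt.py <<'E'
from h import *
Z=np.load('fix.npz');th,t=float(Z['th']),Z['t'];Rm=np.array([[np.cos(th),-np.sin(th)],[np.sin(th),np.cos(th)]])
def W(x,y): return Rm@np.array([x,y])/1e3+t
def L(P): return ((np.atleast_2d(P)[:,:2]-t)@Rm*1e3).round(1)
E
python3 - <<'E'
from tgt import *
o=bot.observe();p=o['position'];print(p)
for q in[(12,-21),(12,10),(12,60),(12,95)]: print(q,W(*q).round(4),((W(*q)-p[:2])*100).round(2))
print('turn',np.degrees(th)+12-np.degrees(o['tool_rot'][2]),'loc y dir',Rm[:,1])
E
```

```text
[ 0.45301309 -0.35335699  0.26316011]
(12, -21) [ 0.5231 -0.3209] [7.01 3.24]
(12, 10) [ 0.5179 -0.2904] [6.49 6.3 ]
(12, 60) [ 0.5096 -0.2411] [ 5.66 11.23]
(12, 95) [ 0.5038 -0.2066] [ 5.07 14.68]
turn -68.02584610197027 loc y dir [-0.16698011  0.98596026]
```

```bash
python3 -m crank '{"travel":[[1,1,0],[2,2,0],[4,3,0],[5.5,3.2,0],[7,3.2,-2]],"turn":[[0,0,-8.5],[0,0,-17],[0,0,-25.5],[0,0,-34],[0,0,-42.5]],"gripper":[0.7,0.7,0.7,0.7,0.7]}' 60; python3 -m crank '{"travel":[[0,0,-3],[0,0,-6],[0,0,-9],[0,0,-11],[0,0,-13]],"turn":[[0,0,-8.5],[0,0,-17],[0,0,-25.5],[0,0,-25.5],[0,0,-25.5]],"gripper":[0.7,0.7,0.7,0.7,0.7]}' 60
python3 - <<'E'
from tgt import *
import pickle
F={n:grab(n) for n in('side','wrist')}
pickle.dump(F,open('F4.pkl','wb'))
a=cv2.resize(F['side']['pixels'][200:320,340:500],(800,600),interpolation=2)
b=F['wrist']['pixels']
save('v4.png',np.hstack([cv2.resize(a,(400,300)),cv2.resize(b,(400,300))]))
o=bot.observe();p=o['position'];print(p,L(p),np.degrees(o['tool_rot'][2]-th),o['force'],o['qpos'])
E
```

```text
clock: 5.6
position: [0.5248, -0.3213, 0.2451]
tool_rot: [3.139, -0.002, 0.818]
force: [0.8, 0.0, -2.2]
grip_width: 0.0445
finger_force: 62.7
clock: 6.1
position: [0.5229, -0.321, 0.1122]
tool_rot: [-3.141, 0.0, 0.378]
force: [1.3, -1.1, -1.7]
grip_width: 0.044
finger_force: 62.5
[ 0.5220393  -0.32064742  0.1112206 ] [[ 11.  -20.5]] 12.02499881308075 [0.00289285 0.48776067 0.19510729] [ 0.02364185  0.76640037  0.67371099  1.75254236 -0.61487427  0.84919779
 -0.20927597]
```

View pics/v4.png

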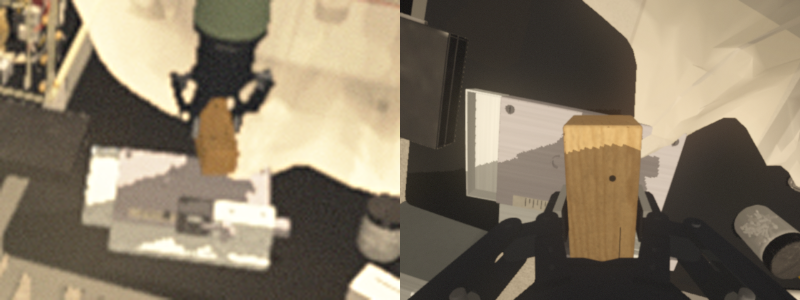

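Left (side): the block hangs over the plate, clear of curtain and head. Right (wrist): block over plate, fold just right of the block's upper end at about (655,165).

```bash
python3 -m crank '{"travel":[[0,0,-3],[0,0,-5],[0,0,-6],[0,0,-6.5],[0,0,-6.7]],"turn":[[0,0,0],[0,0,0],[0,0,0],[0,0,0],[0,0,0]],"gripper":[0.7,0.7,0.7,0.7,0.7]}' 60; python3 -m crank '{"travel":[[0,0,-0.1],[0,0,-0.2],[0,0,-0.3],[0,0,-0.3],[0,0,-0.3]],"turn":[[0,0,0],[0,0,0],[0,0,0],[0,0,0],[0,0,0]],"gripper":[0.7,0.7,0.7,0.7,0.7]}' 60
```

```text
clock: 6.7
position: [0.5229, -0.3231, 0.047]
tool_rot: [3.141, -0.001, 0.376]
force: [0.4, -0.4, -1.6]
grip_width: 0.0437
finger_force: 62.8
clock: 7.2
position: [0.5225, -0.3233, 0.0434]
tool_rot: [3.142, -0.0, 0.376]
force: [-0.5, 0.7, -2.5]
grip_width: 0.0442
finger_force: 62.8
```

```bash
python3 -m crank '{"travel":[[0,0,-0.1],[0,0,-0.2],[0,0,-0.3],[0,0,-0.3],[0,0,-0.3]],"turn":[[0,0,0],[0,0,0],[0,0,0],[0,0,0],[0,0,0]],"gripper":[0.7,0.7,0.7,0.7,0.7]}' 60; python3 -m crank '{"travel":[[0,0,-0.05],[0,0,-0.1],[0,0,-0.1],[0,0,-0.1],[0,0,-0.1]],"turn":[[0,0,0],[0,0,0],[0,0,0],[0,0,0],[0,0,0]],"gripper":[0.7,0.7,0.7,0.7,0.7]}' 60; python3 -m crank '{"travel":[[0,0,-0.05],[0,0,-0.1],[0,0,-0.1],[0,0,-0.1],[0,0,-0.1]],"turn":[[0,0,0],[0,0,0],[0,0,0],[0,0,0],[0,0,0]],"gripper":[0.7,0.7,0.7,0.7,0.7]}' 60
```

```text
clock: 7.7
position: [0.5224, -0.3232, 0.0403]
tool_rot: [-3.142, 0.0, 0.376]
force: [0.4, 0.0, -1.4]
grip_width: 0.0443
finger_force: 62.8
clock: 8.2
position: [0.5224, -0.3232, 0.0393]
tool_rot: [-3.142, 0.0, 0.376]
force: [0.4, -0.9, -1.5]
grip_width: 0.0441
finger_force: 62.8
clock: 8.7
position: [0.5225, -0.3233, 0.0383]
tool_rot: [3.142, -0.0, 0.376]
force: [-0.2, 0.3, 1.3]
grip_width: 0.0443
finger_force: 62.9
```

```bash
python3 -m crank '{"travel":[[-0.13,0.8,0],[-0.27,1.6,0],[-0.4,2.4,0],[-0.53,3.2,0],[-0.67,4.0,0]],"turn":[[0,0,-1],[0,0,-4],[0,0,-7],[0,0,-10],[0,0,-12]],"gripper":[0.7,0.7,0.7,0.7,0.7]}' 60; python3 -m crank '{"travel":[[-0.13,0.8,0],[-0.27,1.6,0],[-0.4,2.4,0],[-0.53,3.2,0],[-0.67,4.0,0]],"turn":[[0,0,0],[0,0,0],[0,0,0],[0,0,0],[0,0,0]],"gripper":[0.7,0.7,0.7,0.7,0.7]}' 60
python3 - <<'E'
from tgt import *
o=bot.observe();p=o['position'];print(p,L(p),np.degrees(o['tool_rot'][2]-th))
E
```

```text
clock: 9.2
position: [0.5158, -0.2825, 0.0383]
tool_rot: [3.141, -0.0, 0.163]
force: [0.6, -0.8, -0.6]
grip_width: 0.0444
finger_force: 63.0
clock: 9.7
position: [0.509, -0.2426, 0.0383]
tool_rot: [-3.142, -0.0, 0.167]
force: [0.2, -1.5, 0.6]
grip_width: 0.0441
finger_force: 63.1
[ 0.50896704 -0.24257987  0.03833027] [[11.1 58.6]] -0.07165015533954021
```

```bash
python3 -m crank '{"travel":[[-0.1,0.6,0],[-0.2,1.2,0],[-0.3,1.8,0],[-0.4,2.4,0],[-0.5,3.0,0]],"turn":[[0,0,0],[0,0,0],[0,0,0],[0,0,0],[0,0,0]],"gripper":[0.7,0.7,0.7,0.7,0.7]}' 60; python3 -m crank '{"travel":[[-0.1,0.5,0],[-0.14,0.8,0],[-0.14,0.8,0],[-0.14,0.8,3],[-0.14,0.8,7]],"turn":[[0,0,0],[0,0,0],[0,0,0],[0,0,0],[0,0,0]],"gripper":[0.7,0.7,0.7,0.7,0.7]}' 60
python3 -m crank '{"travel":[[0,4,3],[0,8,5],[-1,12,7],[-1.5,16,8],[-2,20,9]],"turn":[[0,0,8],[0,0,16],[0,0,24],[0,0,32],[0,0,40]],"gripper":[0.7,0.7,0.7,0.7,0.7]}' 60
python3 - <<'E'
from tgt import *
import pickle
F={n:grab(n) for n in('scene','side','wrist')}
pickle.dump(F,open('F5.pkl','wb'))
a=cv2.resize(F['side']['pixels'][240:320,350:457],(400,300),interpolation=2)
save('v5.png',np.hstack([a,cv2.resize(F['wrist']['pixels'],(400,300))]))
o=bot.observe();p=o['position'];print(p,np.degrees(o['tool_rot']))
E
```

```text
clock: 10.2
position: [0.504, -0.2128, 0.0383]
tool_rot: [3.142, -0.0, 0.166]
force: [-0.4, -0.7, 1.2]
grip_width: 0.0442
finger_force: 63.0
clock: 10.7
position: [0.5015, -0.205, 0.1079]
tool_rot: [-3.14, 0.003, 0.166]
force: [1.4, -0.1, -1.0]
grip_width: 0.0443
finger_force: 62.6
clock: 11.2
position: [0.4821, -0.0037, 0.1989]
tool_rot: [-3.141, -0.0, 0.87]
force: [1.1, 1.0, -2.1]
grip_width: 0.0442
finger_force: 62.9
[ 0.48258978 -0.00271755  0.19870941] [-1.79965506e+02 -7.88349220e-02  4.98264901e+01]
```

View pics/v5.png

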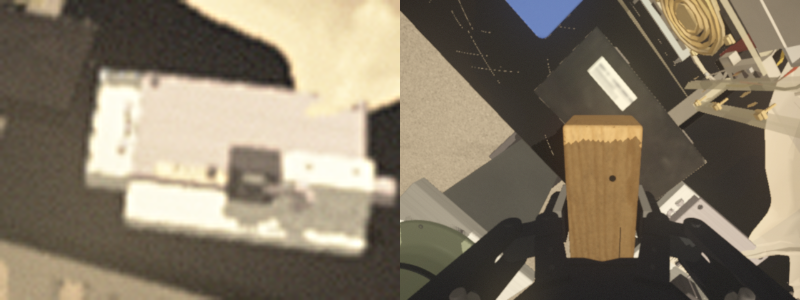

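Side crop: the plate is clear, and the chips appear as dark specks inside the trough at (125,115). I'll return the block to its old spot.

```bash
python3 -m crank '{"travel":[[-0.4,4.5,0],[-0.8,9,0],[-1.2,13.5,0],[-1.6,18,-1],[-2,22.3,-4]],"turn":[[0,0,7],[0,0,14],[0,0,21],[0,0,27.7],[0,0,27.7]],"gripper":[0.7,0.7,0.7,0.7,0.7]}' 60; python3 -m crank '{"travel":[[0,0,-4],[0,0,-8],[0,0,-11],[0,0,-13],[0,0,-14]],"turn":[[0,0,0],[0,0,0],[0,0,0],[0,0,0],[0,0,0]],"gripper":[0.7,0.7,0.7,0.7,0.7]}' 60
```

```text
clock: 11.85
position: [0.4639, 0.2174, 0.1607]
tool_rot: [3.14, -0.003, 1.351]
force: [1.8, 0.7, -1.6]
grip_width: 0.0442
finger_force: 62.9
clock: 12.35
position: [0.4625, 0.214, 0.0178]
tool_rot: [-3.14, 0.002, 1.345]
force: [-0.1, 0.0, -1.5]
grip_width: 0.0441
finger_force: 62.8
```

```bash
python3 -m crank '{"travel":[[0,0.8,0],[0,0.8,-0.15],[0,0.8,-0.3],[0,0.8,-0.35],[0,0.8,-0.35]],"turn":[[0,0,0],[0,0,0],[0,0,0],[0,0,0],[0,0,0]],"gripper":[0.7,0.7,0.7,0.7,0.7]}' 60; python3 -m crank '{"travel":[[0,0,0],[0,0,0],[0,0,0],[0,0,0],[0,0,0]],"turn":[[0,0,0],[0,0,0],[0,0,0],[0,0,0],[0,0,0]],"gripper":[0.4,0.1,0,0,0]}' 60;  python3 -m crank '{"travel":[[0,0,2],[0,0,6],[0,0,10],[0,-2,15],[0,-6,19]],"turn":[[0,0,0],[0,0,0],[0,0,0],[0,0,0],[0,0,0]],"gripper":[0,0,0,0,0]}'
```

```text
clock: 12.85
position: [0.463, 0.2238, 0.0167]
tool_rot: [3.141, -0.001, 1.348]
force: [-0.7, 0.2, -1.3]
grip_width: 0.0439
finger_force: 62.8
clock: 13.35
position: [0.4629, 0.2237, 0.0163]
tool_rot: [3.142, -0.0, 1.348]
force: [-0.3, -0.4, -0.2]
grip_width: 0.0854
finger_force: 0.0
clock: 13.85
position: [0.4629, 0.1716, 0.201]
tool_rot: [3.141, -0.001, 1.351]
force: [1.9, 0.2, 0.8]
grip_width: 0.0856
finger_force: 0.0
```

```bash
python3 -m crank '{"travel":[[0,-4.8,1],[0,-9.6,2],[0,-14.4,3],[0,-19.2,4],[0,-24,4]],"turn":[[0,0,5],[0,0,10],[0,0,15],[0,0,20],[0,0,22.2]],"gripper":[0,0,0,0,0]}'; python3 -m crank '{"travel":[[-1,-4.8,0],[-2,-9.6,0],[-3,-14.4,0],[-4,-19.2,0],[-4.3,-23,0]],"turn":[[0,0,0],[0,0,0],[0,0,0],[0,0,0],[0,0,0]],"gripper":[0,0,0,0,0]}'
python3 - <<'E'
from tgt import *
import pickle
F={n:grab(n) for n in('scene','side','wrist')}
pickle.dump(F,open('F6.pkl','wb'))
save('v6.png',F['wrist']['pixels'])
o=bot.observe();p=o['position'];print(p,L(p),np.degrees(o['tool_rot']),o['qpos'])
E
```

```text
clock: 14.35
position: [0.4629, -0.0713, 0.2402]
tool_rot: [3.139, -0.0, 1.739]
force: [1.6, 1.0, -0.8]
grip_width: 0.0854
finger_force: 0.0
clock: 14.85
position: [0.4183, -0.3021, 0.2391]
tool_rot: [3.141, 0.0, 1.733]
force: [0.8, 1.0, -0.0]
grip_width: 0.0856
finger_force: 0.0
[ 0.41876496 -0.30164032  0.23882594] [[-87.7  15.4]] [-1.79967247e+02  4.01936022e-02  9.91860474e+01] [ 0.0259257   0.40273651  0.64334554  1.89936024 -0.29542079  0.93491913
  0.9688604 ]
```

View pics/v6.png

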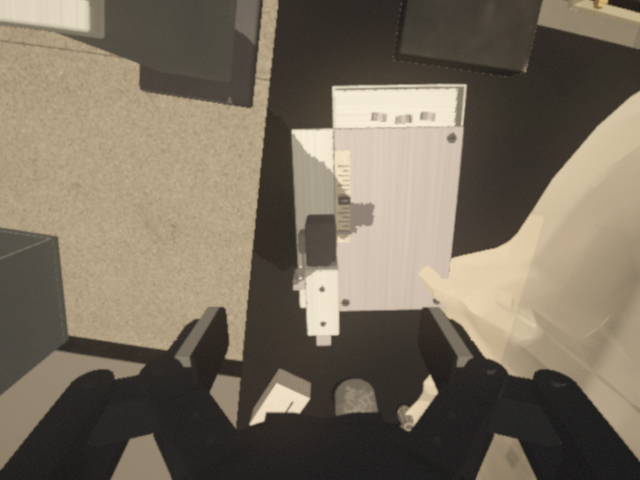

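Wrist view 6: plate clear, all three chips in the trough at (379,117), (403,119) and (428,116). The head is at (321,240), clip at (344,200) and sleeve at (322,300). Next I'll take closer views and measure numerically.

```bash
python3 -m crank '{"travel":[[0.5,0.7,-4],[1,1.4,-8],[1,1.4,-11],[1,1.4,-13],[1,1.4,-13]],"turn":[[0,0,0],[0,0,0.4],[0,0,0.4],[0,0,0.4],[0,0,0.4]],"gripper":[0,0,0,0,0]}'
python3 - <<'E'
from tgt import *
import pickle
F={n:grab(n) for n in('wrist',)}
pickle.dump(F,open('F7.pkl','wb'))
o=bot.observe();p=o['position'];print(p,L(p),np.degrees(o['tool_rot']))
f=F['wrist']; g=cv2.cvtColor(f['pixels'],7)
save('v7.png',f['pixels'])
# strip centre line, local x=-69.5 (and -64) y from -15 to 75, sample brightness
for x in(-75,-72,-69.5,-67,-64):
    ys=np.arange(-14,80,1.); P=np.array([np.r_[W(x,y),.024] for y in ys]); uv=proj(f,P).astype(np.float32)
    v=cv2.remap(g,uv[:,0].reshape(1,-1),uv[:,1].reshape(1,-1),1)[0]
    print(x,uv[0],uv[-1]); print(' '.join(map(str,v)))
F6=pickle.load(open('F6.pkl','rb'))
for f in(F6['wrist'],f):
    g=cv2.cvtColor(f['pixels'],7); m=(g<62).astype(np.uint8); 
    c=proj(f,[np.r_[W(-93,-8),.078]])[0]; print('head pred',c)
    n,l,s,cc=cv2.connectedComponentsWithStats(m,connectivity=4)
    i=l[int(c[1]),int(c[0])]; print(i,s[i],cc[i])
    u,v=map(int,c); print('row',g[v,u-50:u+50:2]); print('col',g[v-70:v+50:2,u])
E
```

```text
clock: 15.5
position: [0.429, -0.2836, 0.1069]
tool_rot: [-3.138, -0.003, 1.744]
force: [0.1, 0.3, 0.9]
grip_width: 0.0853
finger_force: 0.0
[ 0.42957745 -0.28440483  0.10851567] [[-74.1  30.6]] [-1.79909021e+02 -7.13526982e-02  9.98705728e+01]
-75 [322.125   308.16327] [322.66678 185.32251]
111 107 116 126 129 129 131 134 134 135 136 136 135 134 134 133 133 134 134 135 136 136 135 135 136 135 136 137 138 141 141 142 141 142 143 143 142 140 140 139 139 138 138 136 137 137 138 139 138 137 139 139 139 139 140 139 140 141 142 141 141 140 141 141 139 138 138 138 138 140 140 141 141 142 142 142 142 141 140 140 140 141 142 142 142 141 141 141 140 141 140 137 126 123
-72 [326.06332 308.1856 ] [327.10892 185.34673]
114 110 123 135 126 113 128 139 141 142 142 141 142 139 127 115 133 143 144 145 144 141 140 139 131 110 123 137 140 140 142 143 142 131 98 82 81 80 79 79 77 78 78 97 124 117 130 141 141 140 140 139 139 140 134 105 118 141 145 146 146 146 145 143 139 116 120 139 143 144 144 142 142 141 140 116 121 138 139 139 139 142 143 142 140 140 140 141 142 142 144 139 127 123
-69.5 [329.34525 
[... 1654 characters left out ...]
 74  77  76  75  77  77  76  75  74  75
  79  79  79  77  77  79  76  77  76  79 118 141 200 228 231 230 231 231
 231 230 230 218 218 229]
head pred [291.81850808 342.83700411]
0 [     0      0    640    480 171150] [266.68216769 228.94964651]
row [ 46  43  46  45  44  44  40  43  44  47  74  89  89  91  89  66  62  65
  62  64  64  63  63  67  65  66  65  64  64  66  68  67  68  67  69  71
  70  66  69  98 126 148 183 187 187 188 189 188 189 190]
col [149 150 150 149 150 140  66  57  55  56  57  55  56  56  57  61  56  58
  57  59  62  61  63  60  63  63  66  65  64  64  66  67  64  66  66  66
  65  66  65  64  68  65  65  67  66  66  68  68  66  68  99 139 184 209
 217 217 216 217 217 217]
```

```bash
python3 -m crank '{"travel":[[0.5,-3,0.4],[1,-6,0.4],[1.3,-8,0.4],[1.3,-8,0.4],[1.3,-8,0.4]],"turn":[[0,0,0],[0,0,0],[0,0,0],[0,0,0],[0,0,0]],"gripper":[0,0,0,0,0]}'
python3 - <<'E'
from tgt import *
import pickle
F={n:grab(n) for n in('wrist',)}
pickle.dump(F,open('F8.pkl','wb'))
o=bot.observe();p=o['position'];print(p,L(p),np.degrees(o['tool_rot']))
f=F['wrist']; g=cv2.cvtColor(f['pixels'],7)
E=f['E'];print('cam local',L(-E[:3,:3].T@E[:3,3]))
def prof(P):
    uv=proj(f,P).astype(np.float32); return cv2.remap(g,uv[:,0].reshape(1,-1),uv[:,1].reshape(1,-1),1)[0]
for x in(-72,-67,-64):
    ys=np.arange(-14,80,1.); print(x,' '.join(map(str,prof([np.r_[W(x,y),.024] for y in ys]))))
print('clip z31 x'); 
for x in (-70,-66): print(x,'y14..36 .5',' '.join(map(str,prof([np.r_[W(x,y),.031] for y in np.arange(14,36,.5)]))))
for y in(-20,-8,4): print('head x -130..-60 z.078 y',y,' '.join(map(str,prof([np.r_[W(x,y),.078] for x in np.arange(-130,-60,1.)]))))
for x in(-100,-93,-86): print('head y -60..30 x',x,' '.join(map(str,prof([np.r_[W(x,y),.078] for y in np.arange(-60,30,1.)]))))
E
```

```text
clock: 16.05
position: [0.4432, -0.3651, 0.114]
tool_rot: [3.141, 0.001, 1.742]
force: [1.0, 0.3, 0.6]
grip_width: 0.0853
finger_force: 0.0
[ 0.44321443 -0.36457267  0.11379094] [[-74.1 -50.7]] [1.79956993e+02 5.55966051e-03 9.98625236e+01]
cam local [[-74.3  28.2]]
-72 155 155 141 125 127 121 128 145 149 152 153 152 150 152 151 137 135 152 155 157 156 154 153 158 175 168 191 219 222 224 226 227 228 230 228 200 150 133 124 122 122 119 117 130 174 185 193 223 226 226 224 224 224 225 225 192 187 227 229 230 231 231 229 229 226 201 174 209 224 227 228 227 226 225 224 193 177 212 222 221 221 223 224 224 223 222 221 222 222 224 224 223 210 204
-67 150 147 135 124 128 124 130 148 152 148 129 137 155 158 156 134 134 180 198 209 200 199 219 220 218 193 173 211 222 219 197 199 221 226 224 188 129 122 124 155 192 154 127 126 151 173 177 222 230 230 205 192 223 226 225 200 185 225 224 222 208 187 221 226 225 205 188 221 226 226 210 175 216 224 223 204 188 219 222 222 223 224 225 225 227 228 228 227 226 225 224 221 190 200
-64 149 146 136 126 128 125 131 150 151 147 125 129 151 155 160 151 173 2
[... 1770 characters left out ...]
155 155 158 157 157 157 157 157
head y -60..30 x -93 155 155 152 135 107 93 97 121 146 155 155 156 155 156 156 155 155 154 155 156 155 155 155 155 155 153 148 137 132 124 97 69 68 67 68 68 68 67 67 67 68 68 69 69 69 70 71 71 70 68 67 68 70 67 68 68 69 69 72 70 70 69 69 69 71 72 72 71 72 72 72 73 71 67 67 71 132 160 161 162 161 162 162 163 162 163 163 163 162 163
head y -60..30 x -86 154 155 154 155 154 154 154 155 154 154 154 154 153 154 154 154 153 153 154 154 155 154 154 153 154 152 148 139 134 126 102 69 68 69 70 68 68 70 69 72 71 70 71 70 69 70 70 69 69 69 70 70 73 71 71 70 72 71 72 72 72 71 71 71 71 73 73 73 74 75 77 76 74 72 70 71 118 158 161 160 160 161 162 161 161 162 161 161 162 162
```

```bash
python3 -m crank '{"travel":[[-1.2,2,0],[-2.4,3.9,0],[-2.4,3.9,0],[-2.4,3.9,-2],[-2.4,3.9,-2]],"turn":[[0,0,0],[0,0,0],[0,0,0],[0,0,0],[0,0,0]],"gripper":[0,0,0,0,0]}'
python3 - <<'E'
from tgt import *
o=bot.observe();p=o['position'];print(p,L(p),np.degrees(o['tool_rot'][2]-th),o['force'])
print((W(-91,-8)-p[:2])*100)
E
```

```text
clock: 16.6
position: [0.4188, -0.3251, 0.0921]
tool_rot: [-3.141, -0.001, 1.744]
force: [0.1, 0.5, 0.4]
grip_width: 0.0854
finger_force: 0.0
[ 0.41877668 -0.32508039  0.09210979] [[-91.6  -7.7]] 90.29308450763797 [0.10048797 0.52765278 0.3596753 ]
[ 0.06239559 -0.02236587]
```

```bash
python3 -m crank '{"travel":[[0.05,0,-2],[0.05,0,-4],[0.05,0,-5],[0.05,0,-5],[0.05,0,-5]],"turn":[[0,0,0],[0,0,0],[0,0,0],[0,0,0],[0,0,0]],"gripper":[0,0,0,0,0]}' 40; python3 -m crank '{"travel":[[0,0,0],[0,0,0],[0,0,0],[0,0,0],[0,0,0]],"turn":[[0,0,0],[0,0,0],[0,0,0],[0,0,0],[0,0,0]],"gripper":[0.2,0.4,0.5,0.6,0.8]}' 40;  python3 -m crank '{"travel":[[0,0,0],[0,0,0],[0,0,0],[0,0,0],[0,0,0]],"turn":[[0,0,0],[0,0,0],[0,0,0],[0,0,0],[0,0,0]],"gripper":[0.8,0.8,0.8,0.8,0.8]}' 40
python3 - <<'E'
from tgt import *
o=bot.observe();p=o['position'];print(p,L(p),o['force'],o['grip_width'])
E
```

```text
clock: 17.1
position: [0.4195, -0.3266, 0.0437]
tool_rot: [3.141, 0.0, 1.742]
force: [0.3, -0.1, 0.7]
grip_width: 0.0853
finger_force: 0.0
clock: 17.6
position: [0.4185, -0.3266, 0.0433]
tool_rot: [-3.141, -0.0, 1.742]
force: [-5.6, -0.1, 9.7]
grip_width: 0.0302
finger_force: 38.9
clock: 18.1
position: [0.4185, -0.3266, 0.0433]
tool_rot: [-3.141, -0.0, 1.742]
force: [-5.7, -0.4, 11.3]
grip_width: 0.0298
finger_force: 38.9
[ 0.41852873 -0.3265694   0.04329164] [[-92.1  -9.1]] [-5.68381756 -0.44102729 11.31350234] 0.029790003636191657
```

```bash
python3 -m crank '{"travel":[[-0.02,0.1,0],[-0.05,0.3,0],[-0.1,0.6,0],[-0.15,0.9,0],[-0.2,1.2,0]],"turn":[[0,0,0],[0,0,0],[0,0,0],[0,0,0],[0,0,0]],"gripper":[0.8,0.8,0.8,0.8,0.8]}' 40; python3 -m crank '{"travel":[[-0.08,0.5,0],[-0.17,1,0],[-0.25,1.5,0],[-0.35,2.1,0],[-0.37,2.19,0]],"turn":[[0,0,0],[0,0,0],[0,0,0],[0,0,0],[0,0,0]],"gripper":[0.8,0.8,0.8,0.8,0.8]}' 40
python3 - <<'E'
from tgt import *
import pickle
F={n:grab(n) for n in('side','wrist')}
pickle.dump(F,open('F9.pkl','wb'))
o=bot.observe();p=o['position'];print(p,L(p),L(p)+[92.1,9.1],o['force'],o['grip_width'],o['finger_force'])
f=F['wrist']; g=cv2.cvtColor(f['pixels'],7);save('v9.png',f['pixels'])
E=f['E'];print('cam local',L(-E[:3,:3].T@E[:3,3]))
def prof(P):
    uv=proj(f,P).astype(np.float32); print(uv[0],uv[-1]);return cv2.remap(g,uv[:,0].reshape(1,-1),uv[:,1].reshape(1,-1),1)[0]
for x in(-74,-72,-69,-66,-63):
    ys=np.arange(0,80,1.); print(x,' '.join(map(str,prof([np.r_[W(x,y),.024] for y in ys]))))
for x in(-98,-91,-84): print('head z34 y20..70',x,' '.join(map(str,prof([np.r_[W(x,y),.034] for y in np.arange(20,70,1.)]))))
E
```

```text
clock: 18.6
position: [0.4165, -0.3152, 0.0433]
tool_rot: [-3.141, 0.001, 1.742]
force: [-5.6, -4.6, 8.5]
grip_width: 0.0295
finger_force: 38.8
clock: 19.1
position: [0.4124, -0.293, 0.0433]
tool_rot: [-3.14, 0.001, 1.742]
force: [-8.4, -4.5, 8.7]
grip_width: 0.0302
finger_force: 38.8
[ 0.41246182 -0.29323448  0.04330463] [[-92.5  24.8]] [[-0.4 33.9]] [-8.30128756 -5.14819089 10.19418073] 0.029931882448105514 38.99647057056427
cam local [[-92.2 104.4]]
[355.25577 330.92432] [360.6903  190.14554]
-74 58 60 58 58 60 58 60 60 60 61 60 59 60 61 60 60 59 59 59 56 54 53 53 53 53 55 54 54 56 62 71 83 101 114 124 130 133 134 136 136 137 137 138 139 139 140 138 138 138 137 136 134 134 135 136 138 138 139 139 139 139 136 137 139 136 135 136 136 138 139 138 137 137 136 136 161 201 199 190 192
[358.8104  330.92798] [364.78958 190.16562]
-72 54 56 56 56 57 58 57 57 57 57 57 57 59 58 58 59 58 60 55 55 55 58 64 67 59 56 56 59 63 95 121 97 128 135 135 135 135 134 135 134 132 92 124 140 140 141 140 140 140 140 133 94 118 136 139 140 140 139 138 138 134 96 118 137 136 135 135 136 138 138 136 137 136 1
[... 1060 characters left out ...]
.95587] [310.8552  214.66965]
head z34 y20..70 -98 57 58 58 56 55 52 51 53 52 50 51 53 51 52 52 52 52 52 52 53 52 53 53 52 55 60 115 144 144 144 144 144 143 145 144 145 145 143 143 144 143 143 144 144 144 143 142 144 144 143
[325.2891  308.00232] [325.8271 214.7175]
head z34 y20..70 -91 58 59 60 59 58 55 54 53 52 52 53 53 54 53 54 55 53 54 54 56 54 55 55 55 55 61 113 144 144 143 144 144 144 144 144 144 145 144 144 144 145 145 144 145 145 146 144 146 146 146
[338.9075  308.04022] [340.79727 214.77023]
head z34 y20..70 -84 59 60 61 59 58 57 53 54 53 53 53 54 55 53 54 54 53 54 55 55 54 54 55 56 56 60 104 141 141 142 142 142 141 142 141 142 142 141 142 142 142 142 142 142 142 142 142 142 142 142
```

```bash
python3 - <<'E'
from tgt import *
import pickle
for n,y0 in(('F6',0),('F7',0),('F8',0),('F9',34)):
    f=pickle.load(open(n+'.pkl','rb'))['wrist'];g=cv2.cvtColor(f['pixels'],7).astype(np.float32)
    def edge(z,lo,hi,x,lv):
        ys=np.arange(lo,hi,.25);uv=proj(f,[np.r_[W(x,y),z] for y in ys]).astype(np.float32)
        v=cv2.remap(g,uv[:,0].reshape(1,-1),uv[:,1].reshape(1,-1),1)[0]
        i=np.where((v[:-1]<lv)&(v[1:]>=lv))[0]; return ys[i]
    print(n,[edge(.034,y0-8,y0+30,x,100) for x in(-98,-91,-84)])
    def ticks(x,lo,hi):
        ys=np.arange(lo,hi,.25);uv=proj(f,[np.r_[W(x,y),.024] for y in ys]).astype(np.float32)
        v=cv2.remap(g,uv[:,0].reshape(1,-1),uv[:,1].reshape(1,-1),1)[0]
        return [round(float(np.sum(ys[m]*(w:=np.clip(v[m].max()-v[m]-15,0,None)))/np.sum(w)),2) for c in range(31,62,10) for m in[abs(ys-c)<3]]
    print('   long ticks',ticks(-71,25,70))
E
```

```text
F6 [array([11.5]), array([11.5]), array([11.5])]
   long ticks [29.42, 40.82, 51.85, 61.54]
F7 [array([11.25]), array([11.25]), array([11.5])]
   long ticks [29.3, 41.32, 51.48, 61.41]
F8 [array([12.25]), array([12.5]), array([12.5])]
   long ticks [29.75, 41.61, 51.74, 61.64]
F9 [array([45.75]), array([45.75]), array([45.75])]
   long ticks [29.58, 41.17, 51.25, 61.28]
```

```bash
python3 -m crank '{"travel":[[0,0.03,0],[0,0.03,0],[0,0.03,0],[0,0.03,0],[0,0.03,0]],"turn":[[0,0,0],[0,0,0],[0,0,0],[0,0,0],[0,0,0]],"gripper":[0.8,0.8,0.8,0.8,0.8]}' 40
python3 - <<'E'
from tgt import *
from blk import comp
import pickle
o=bot.observe();p=o['position'];print(L(p)+[92.1,9.1],o['force'],o['grip_width'],o['finger_force'],o['clock'])
f=grab('scene')
c,s=comp(f,(303,277));print(s,cv2.approxPolyDP(cv2.convexHull(c),2,True).reshape(-1,2).tolist())
f=grab('wrist');g=cv2.cvtColor(f['pixels'],7).astype(np.float32)
ys=np.arange(35,55,.1);uv=proj(f,[np.r_[W(-91,y),.034] for y in ys]).astype(np.float32)
v=cv2.remap(g,uv[:,0].reshape(1,-1),uv[:,1].reshape(1,-1),1)[0];print('edge',ys[np.where((v[:-1]<100)&(v[1:]>=100))[0]])
ys=np.arange(35,67,.25);uv=proj(f,[np.r_[W(-71,y),.024] for y in ys]).astype(np.float32)
v=cv2.remap(g,uv[:,0].reshape(1,-1),uv[:,1].reshape(1,-1),1)[0]
print([ys[np.where(abs(ys-c)<3)[0]][np.argmin(v[abs(ys-c)<3])] for c in(41,51,61)])
E
```

```text
clock: 19.7
position: [0.4124, -0.2932, 0.0433]
tool_rot: [-3.14, 0.001, 1.741]
force: [-7.8, -4.8, 12.2]
grip_width: 0.0298
finger_force: 39.1
[[-0.4 33.9]] [-7.81236693 -4.75226153 12.1516123 ] 0.029786206324741042 39.08091902732849 19.7
[288 260  34  34 665] [[321, 264], [321, 274], [301, 292], [296, 293], [289, 289], [288, 279], [306, 263], [313, 260]]
edge [45.6]
[np.float64(41.25), np.float64(51.25), np.float64(61.25)]
```

```bash
python3 -m crank '{"travel":[[0,0.04,0],[0,0.04,0],[0,0.04,0],[0,0.04,0],[0,0.04,0]],"turn":[[0,0,0],[0,0,0],[0,0,0],[0,0,0],[0,0,0]],"gripper":[0.8,0.8,0.8,0.8,0.8]}' 40
python3 - <<'E'
from tgt import *
o=bot.observe();p=o['position'];print(p,(W(0,0)*0+((p[:2]-t)@Rm*1e3)+[92.1,9.1]).round(2),o['force'],o['grip_width'],o['finger_force'],o['clock'])
E
```

```text
clock: 20.3
position: [0.4124, -0.2929, 0.0433]
tool_rot: [-3.14, 0.001, 1.741]
force: [-9.3, -5.2, 10.5]
grip_width: 0.0302
finger_force: 38.9
[ 0.41240185 -0.29285593  0.04331082] [-0.38 34.26] [-9.32788525 -5.22180852 10.45250276] 0.030171177952223762 38.92471790313721 20.3
```

```bash
python3 -c "
from workcell import bot
print(bot.job_done())"
```

```text
the job is handed in; nothing more can be done
None
```

Handed in at about 20 s; no verdict came back. All three chips are in the trough and the block lies back at its original spot. The lock button is held squeezed, with the arm out at about 34.3 mm; I measured the clip at about 34.4 mm.

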